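# Pack and press a glasshouse vent panel

## Robot

A 7-joint arm with a two-finger parallel gripper is mounted at the origin on the work surface. World frame = base frame: x ahead of the robot, y to its left, z up, the work surface at z = 0. Lengths are in m, angles in rad, forces in N, time in s.
With the tool pointing down it reaches from about 0.4 to 0.9 m from the base axis. Payload 5.5 kg.
Tool frame: the origin (TCP) lies midway between the tips of the shut fingers; the grasp point (between the pads) lies 19 mm behind it (pinch_z is the distance from the TCP to the grasp point, in m); z points along the fingers, y is the direction in which the jaws open and shut (so a half turn about z gives the same grasp; the last joint's range is limited). The gripper opens to 85 mm and grips with 20 to 120 N. Pads are 22 mm wide; open, the fingers measure 114 mm over their backs; the gripper's body (76 mm by 85 mm) begins 54 mm behind the grasp point. The pads swing forward as they close: fully open they stand 13 mm farther back than shut.
Start: joints at [-1.027, 0.501, -0.427, 1.55, 0.221, 1.138, -0.21], TCP at [0.18, 0.625, 0.231] pointing down, gripper open.
Joint ranges: [-2.88, 2.88], [-0.31, 2.03], [-1.54, 1.56], [0.2, 2.42], [-1.41, 4.55], [0.19, 2.02], [-2.57, 2.57]. Speed limits (rad/s): [2.57, 2.57, 3.14, 3.14, 3.14, 3.14, 3.14].

## Interface

Orientations are given as a 3x3 rotation matrix whose columns are the frame's x, y, z axes.
In Python, from rig import get_state, snapshot, close_job, pinch_z gives the robot as it stands.
- The arm moves only by the tool carry_out, never from a script. Its argument "increments" is a list of rows, each an object with "delta_pos": the shift along the world's x, y, z in m, a list of three; "delta_rot": the turn, a rotation vector about the world's x, y, z in rad, a list of three. A call has 1 to 12 rows; each row is the pose to reach, as a shift and turn from the pose commanded when the call began; what a row does not reach only later rows make up. A row lasts 1/10 s, in which the tool goes at most 50 mm and 8.59 degrees, less where a joint would pass 70% of its speed; a pose out of reach is approached as far as the arm can. A call with a gripper value outside its range is refused whole. "hand" is the closure, from 0 (fully open) to 1 (shut), set as the call begins (left out, the last holds). The fingers move at their own pace and stop on an object; "squeeze" is the grip in N (left out, the last holds). Time passes only in rows, so rows that repeat a pose let the fingers close. It gives the time, the measured TCP pose, the force and the opening at its end, in the units of the state.
- get_state(): the state, without advancing time (a new reading comes with each control period).
- snapshot(name): name is "side" or "top" or "wrist"; returns a dict with "image" (384x512x3 uint8, red, green, blue), "mtx" (3x3 intrinsics, pixels), "distortion" ([k1, k2, p1, p2, k3] as OpenCV has them; the pictures are not rectified), "rvec" (rotation vector, rad) and "tvec" (3), from world to camera coordinates, as OpenCV has them. Camera axes: x right, y down, z forward; pixel columns grow to the right and rows downward; lengths in m; the calibration is good to about 2 mm. A picture is of the moment at which its call begins. There is no depth.
- close_job(): hands the job in, once; it reports no verdict.
The state is a dict: "time_s": time; "q": joint angles; "dq": joint speeds; "joint_efforts": joint torques, N m; "eef_pos": TCP position; "tcp_rot": TCP orientation; "wrist_force": force on the tool from outside, world axes, zero at the start; "wrist_torque": the same for the moment, N m; "grip_width": finger opening in m.
Only numpy, scipy, OpenCV 4.12 (cv2) and the standard library are available. Lean on these libraries where they do the work, as an engineer would, in place of code of your own. Each camera call takes 0.05 s, during which the arm holds its last target.

## Task

The polycarbonate panel lies loose on its springy seals in the vent sash, standing a little proud. Stand the black packer down in the gap beside the panel, on whichever of the left and right sides the gap is wide enough to take it, fully down on the ledge and without shoving the panel across in the sash. Then leave the packer there, press the panel down until it is flush with the sash all round, and finish while still holding it pressed down, ready for the clips; do not disturb the potted seedling, the clip tin or the screwdriver.

Things in the scene. Friction and masses are not known exactly. Their poses are not given: they have to be found in the camera images.
- sash: Fixed aluminium vent sash (rectangular frame) lying face up on a 3 mm mat, yaw within 0.25 rad: outer 300 mm along its x, 280 mm along its y. Walls 6 mm thick, 18 mm high; inside, 288 mm (x) by 268 mm (y). Inside each wall a flat ledge, 36 mm wide, top 5 mm above the origin. Left and right sides are those at + and - y, running along x. Origin: centre of the underside, 3 mm above the bench; z up.
- sash_face (a point): Centre of the sash at the height of the walls' top edge (18 mm above the sash's origin): flush means the panel's top at this height. Two rubber seals on the left and right ledges, 102 to 114 mm from the middle, carry the panel and spring back. They give almost from the first touch; about 8 N on the panel's middle takes it down 4 mm to flush, where they bottom out.
- panel: Loose pale blue-grey twin-wall polycarbonate panel, 284 mm (x) by 252.5 mm (y) by 10 mm, 0.13 kg, lying on the seals, axes along the sash's. Origin: centre of the underside, z up. It starts off-centre in y: gap to the sash wall about 12.5 mm on one side (+ or - y), 3 mm on the other, 2 mm at the ends.
- panel_top (a point): Middle of the panel's upper face, 10 mm above its origin; it starts 4 mm above the sash's face. Pressed here the panel goes down level; pressed well off the middle it tips; let go, it rises again.
- packer: Loose black plastic packer standing on the bench on its long edge: 60 mm along its x, 10 mm thick along its y, 38 mm high, 25 g; the lowest 10 mm tapers to a foot 6 mm thick. Origin: centre of the foot, z up. Standing on the ledge in the gap, long side along the sash's side, it sticks up 21 mm above the unpressed panel.
- pot: Bystander: black pot with seedlings, 110 mm across, 90 mm high (seedlings to 190 mm), origin at the centre of its underside. Leave it alone.
- clip_tin: Bystander: open steel tin of spring clips, 85 x 110 x 32 mm, origin at the centre of its underside. Leave it alone.
- driver: Bystander: screwdriver 200 mm long lying on the bench left of the packer, along its own x. Leave it alone.
Mind the look-alikes: they are no part of the job. Of the things shaped like the packer, the black one is meant.

How it is judged:
On the way:
1. the packer stands in the side gap, down on the ledge (z of packer in the frame of sash between 0.003 and 0.008 m and (y of packer in the frame of sash between 0.122 and 0.132 m or y of packer in the frame of sash between -0.132 and -0.122 m) and x of packer in the frame of sash between -0.118 and 0.118 m and angle between the x axis of packer and the x axis of sash, either way round below 0.15 rad and angle between packer's own z axis and vertical below 0.25 rad), for 0.2 s.
At the end, for the whole second after the job is handed in: Packer upright in a side gap, along the sash (0.15 rad), foot within 3 mm of the ledge, not touched by the robot; panel within 1.5 mm of flush and level within 0.012 rad, at rest, with the robot still pressing on it by more than 3 N (all of step 1 and z of panel in the frame of sash below 0.0095 m and angle between panel's own z axis and vertical below 0.012 rad and contact force between any of the fingers, the arm and panel above 3 N and contact force between each of the fingers, the arm and packer below 0.2 N and linear speed of each of panel, packer below 0.02 m/s); the arm keeps its last pose, push and grip.
It fails at once if the panel was shoved across in the sash (moved more than 6.3 mm) (distance of panel from where it was at the start of the episode above 0.0063 m).
It fails at once if the pot was disturbed (distance of pot from where it was at the start of the episode above 0.02 m or angle between pot's own z axis and vertical above 0.3 rad).
It fails at once if the clip tin was disturbed (distance of clip_tin from where it was at the start of the episode above 0.02 m).
It fails at once if the screwdriver was disturbed (distance of driver from where it was at the start of the episode above 0.02 m).
It also fails if it takes over 48 s, if anything falls off the work surface, if the arm or the gripper's body presses on something with over 40 N, if the wrist force passes 120 N, or if a joint passes its speed limit or range.

## Working session

There is one attempt and no reset: what is moved stays moved. The work goes in short steps, Python scripts to look and compute and a tool call to move; the robot and the scene stay as the last step left them, time stands still between calls to the robot, and variables do not carry over. Pictures are saved under pics/ and viewed, and the job is handed in when it is done.

Besides the shell and the picture viewer there is one more tool, called after "Emit:" as a command line: name --argument value ..., lists and objects as JSON in quotes. carry_out: Moves the arm, as the interface text tells. Its arguments: {"type":"object","properties":{"increments":{"type":"array","items":{"type":"object","properties":{"delta_pos":{"type":"array","items":{"type":"number"}},"delta_rot":{"type":"array","items":{"type":"number"}}}}},"hand":{"type":"number"},"squeeze":{"type":"number"}},"required":["increments"]}

```bash
mkdir -p pics; ls; cat > h.py <<'E'
import numpy as np, cv2, pickle
from rig import get_state, snapshot, close_job, pinch_z
def snap(name, fn):
    s=snapshot(name); pickle.dump(s,open(f'pics/{fn}.pkl','wb'))
    cv2.imwrite(f'pics/{fn}.png', s['image'][:,:,::-1]); return s
def load(fn): return pickle.load(open(f'pics/{fn}.pkl','rb'))
def px2w(s,px,z):
    px=np.array(px,float).reshape(-1,1,2)
    u=cv2.undistortPoints(px,np.array(s['mtx']),np.array(s['distortion'])).reshape(-1,2)
    R=cv2.Rodrigues(np.array(s['rvec'],float))[0]; t=np.array(s['tvec'],float).ravel()
    C=-R.T@t; d=np.c_[u,np.ones(len(u))]@R
    z=np.broadcast_to(z,(len(u),))
    return C+d*((z-C[2])/d[:,2])[:,None]
def w2px(s,p):
    return cv2.projectPoints(np.array(p,float).reshape(-1,1,3),np.array(s['rvec'],float),np.array(s['tvec'],float),np.array(s['mtx']),np.array(s['distortion']))[0].reshape(-1,2)
def crop(fn,x0,y0,x1,y1,k,out):
    im=cv2.imread(f'pics/{fn}.png')[y0:y1,x0:x1]
    cv2.imwrite(f'pics/{out}.png',cv2.resize(im,None,fx=k,fy=k,interpolation=cv2.INTER_CUBIC))
E
python3 - <<'E'
from h import *
st=get_state(); print(st, pinch_z)
for n in ['top','side','wrist']: snap(n,n+'0')
E
```

```text
pics
{'time_s': 0.0, 'q': array([-1.02681245,  0.50187284, -0.4267648 ,  1.55143755,  0.2207661 ,
        1.13832419, -0.2103212 ]), 'dq': array([ 4.22651730e-05, -3.95207460e-04, -1.88558115e-04,  7.51863193e-04,
       -8.75334633e-04, -6.01179014e-05,  2.63558671e-04]), 'joint_efforts': array([ 2.04489515e-04, -5.69493163e+01, -5.81643328e+00, -2.80945426e+01,
        1.05704155e-02,  1.19205820e-02, -1.09588328e-05]), 'eef_pos': array([0.17997594, 0.6238575 , 0.23024654]), 'tcp_rot': array([[-9.60836769e-01,  2.77114236e-01, -6.35526966e-04],
       [ 2.77114951e-01,  9.60834913e-01, -1.89048782e-03],
       [ 8.67554071e-05, -1.99256424e-03, -9.99998011e-01]]), 'wrist_force': array([0.52742566, 0.16627703, 0.18618306]), 'wrist_torque': array([ 0.02720339,  0.01282598, -0.01163992]), 'grip_width': 0.0856480587062325} 0.0187
```

View pics/top0.png

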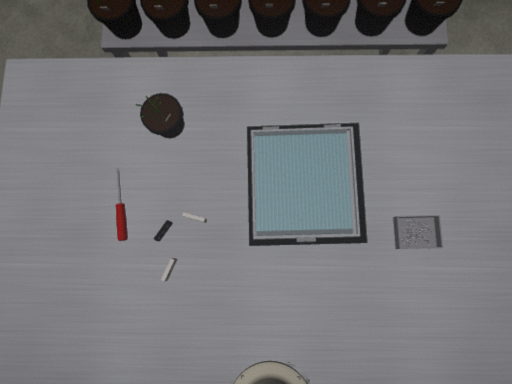

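View pics/side0.png

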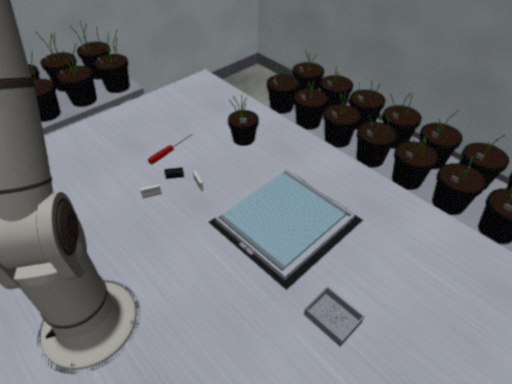

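View pics/wrist0.png

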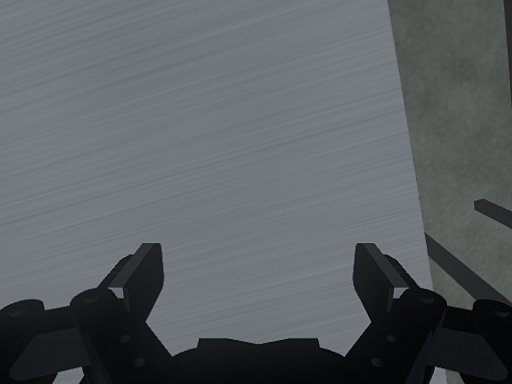

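```bash
python3 - <<'E'
from h import *
for n in ['top0','side0','wrist0']:
    s=load(n); R=cv2.Rodrigues(np.array(s['rvec']))[0]; print(n,'C',-R.T@s['tvec'],'f',s['mtx'][0][0],np.array(s['distortion']).ravel()); print(w2px(s,[[0,0,0],[.18,.624,.23],[.5,0,0]]).round(0).tolist())
s=load('top0')
print(px2w(s,[[249,125],[358,124],[366,242],[249,244]],0.003).round(3))  # mat
print(px2w(s,[[163,231],[194,217],[169,269],[418,232],[121,222],[118,170],[168,120]],0.02).round(3))
crop('top0',100,150,240,300,5,'c0')
crop('top0',235,110,380,255,5,'c1')
crop('side0',120,120,240,210,6,'c2')
E
```

```text
top0 C [ 0.37905671 -0.00348237  0.97336276] f 359.10500509647375 [-0.00564489  0.          0.          0.          0.        ]
[[270.0, 405.0], [-39.0, 350.0], [271.0, 208.0]]
side0 C [ 0.00270747 -0.58798293  0.88820261] f 389.17350840723134 [0.03721302 0.         0.         0.         0.        ]
[[90.0, 322.0], [28.0, 104.0], [247.0, 216.0]]
wrist0 C [0.11429174 0.64342827 0.37306701] f 322.3698831961441 [-0.01401666  0.          0.          0.          0.        ]
[[-272.0, 159.0], [258.0, 244.0], [-56.0, 451.0]]
[[ 0.735  0.062  0.003]
 [ 0.737 -0.244  0.003]
 [ 0.409 -0.254  0.003]
 [ 0.402  0.058  0.003]]
[[ 0.434  0.287  0.02 ]
 [ 0.472  0.205  0.02 ]
 [ 0.334  0.266  0.02 ]
 [ 0.435 -0.385  0.02 ]
 [ 0.457  0.403  0.02 ]
 [ 0.601  0.421  0.02 ]
 [ 0.745  0.289  0.02 ]]
```

View pics/c0.png

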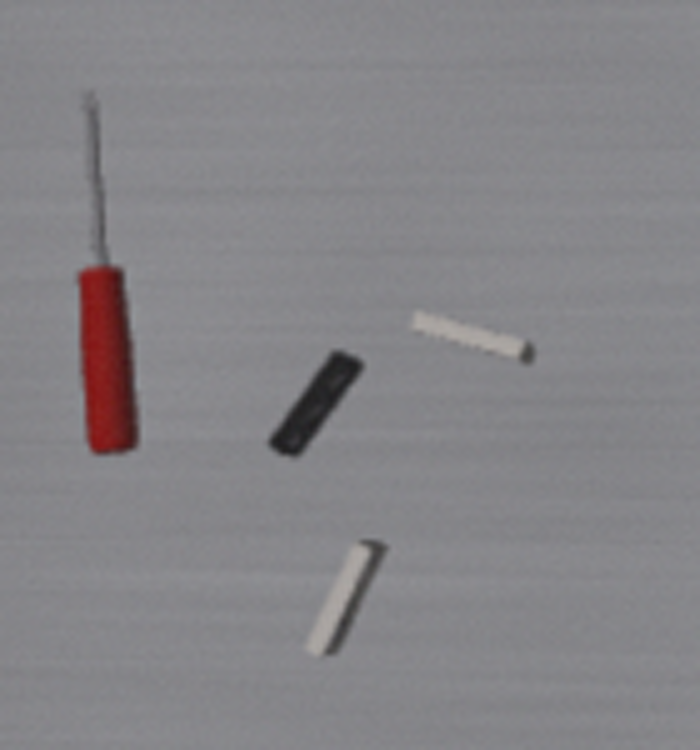

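View pics/c1.png

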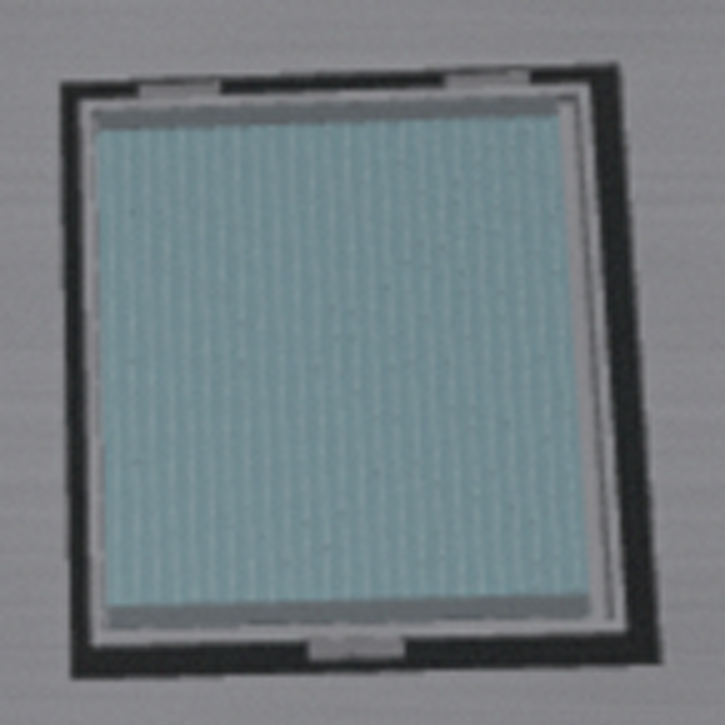

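View pics/c2.png

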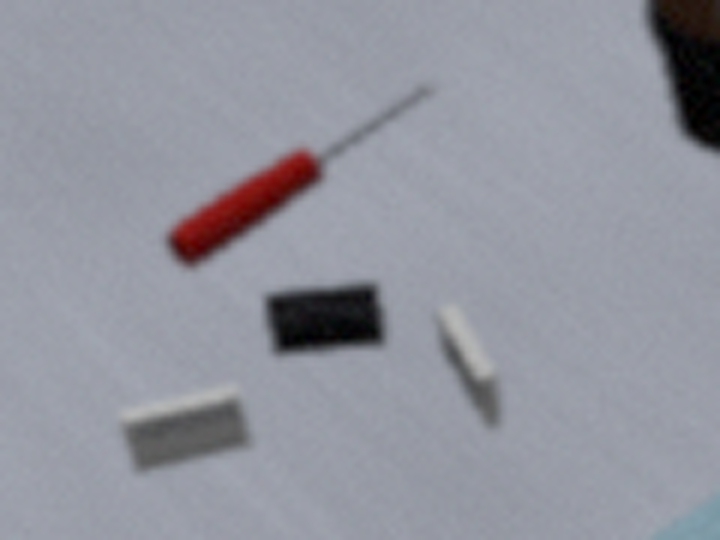

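```bash
python3 - <<'E'
from h import *
s=load('top0')
p=np.array([[335,350],[363,365],[295,458],[268,443]])/5-.4+[100,150]
w=px2w(s,p,0.038); print(w.round(4)); c=w.mean(0); a=(w[0]+w[1]-w[2]-w[3])/2; print('packer',c,np.linalg.norm(a),np.degrees(np.arctan2(a[1],a[0])), np.linalg.norm(w[0]-w[1]))
# mat + wall outer corners
o=np.array([[77,96],[587,83],[629,632],[92,646]])/5-.4+[235,110]
w=px2w(s,o,0.021); print(w.round(4),'c',w.mean(0)); 
for i,j in [(0,3),(1,2),(0,1),(3,2)]: d=w[i]-w[j]; print(np.linalg.norm(d),np.degrees(np.arctan2(d[1],d[0])))
pn=np.array([[97,112],[560,100],[590,610],[105,626]])/5-.4+[235,110]
w=px2w(s,pn,0.025); print(w.round(4),'c',w.mean(0)); 
for i,j in [(0,3),(1,2),(0,1),(3,2)]: d=w[i]-w[j]; print(np.linalg.norm(d),np.degrees(np.arctan2(d[1],d[0])))
E
python3 - <<'E'
import cv2
im=cv2.imread('pics/top0.png')
cv2.imwrite('pics/c3.png',cv2.resize(im[115:185,310:375],None,fx=8,fy=8,interpolation=cv2.INTER_CUBIC))
cv2.imwrite('pics/c4.png',cv2.resize(im[180:250,310:375],None,fx=8,fy=8,interpolation=cv2.INTER_CUBIC))
E
```

```text
[[0.4628 0.2736 0.038 ]
 [0.455  0.2584 0.038 ]
 [0.4062 0.2919 0.038 ]
 [0.4139 0.3066 0.038 ]]
packer [0.43444795 0.28262379 0.038     ] 0.05907735302003692 -34.24736845692027 0.017140298714655063
[[ 0.7177  0.0579  0.021 ]
 [ 0.7243 -0.2231  0.021 ]
 [ 0.4239 -0.2351  0.021 ]
 [ 0.4148  0.0462  0.021 ]] c [ 0.57015644 -0.08853837  0.021     ]
0.3031108423316023 2.2171810948927693
0.30061010426125334 2.2977354633649365
0.28105189081371296 91.34963327259888
0.28144778064661463 91.86003303015626
[[ 0.707   0.0465  0.025 ]
 [ 0.7131 -0.2072  0.025 ]
 [ 0.435  -0.2143  0.025 ]
 [ 0.4251  0.0392  0.025 ]] c [ 0.57007343 -0.08394941  0.025     ]
0.28196034654809154 1.473286153309583
0.27820339365347113 1.4783408314002413
0.25371614237243706 91.38995879168232
0.25376303457920885 92.23825921160899
```

View pics/c3.png

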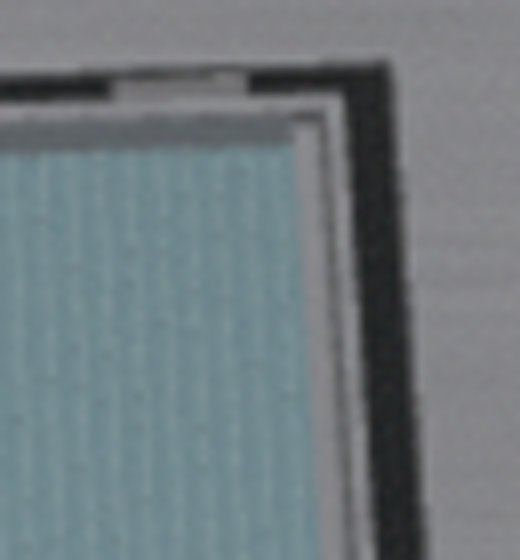

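View pics/c4.png

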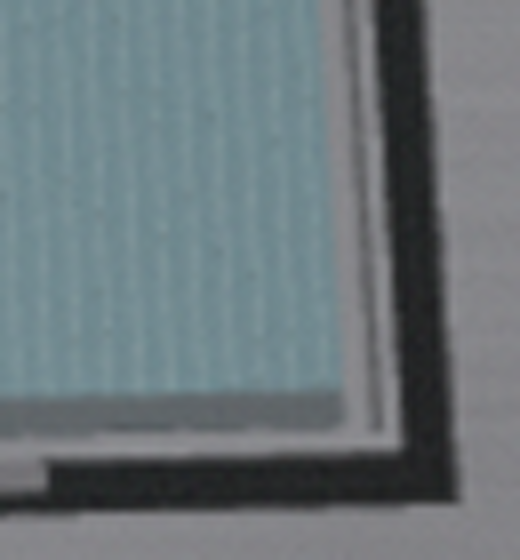

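Emit:
carry_out --increments '[{"delta_pos":[0.025,-0.034,-0.003],"delta_rot":[0,0,-0.03]},{"delta_pos":[0.051,-0.068,-0.006],"delta_rot":[0,0,-0.06]},{"delta_pos":[0.076,-0.102,-0.009],"delta_rot":[0,0,-0.09]},{"delta_pos":[0.102,-0.136,-0.012],"delta_rot":[0,0,-0.125]},{"delta_pos":[0.127,-0.17,-0.015],"delta_rot":[0,0,-0.155]},{"delta_pos":[0.153,-0.204,-0.018],"delta_rot":[0,0,-0.19]},{"delta_pos":[0.178,-0.238,-0.021],"delta_rot":[0,0,-0.22]},{"delta_pos":[0.204,-0.272,-0.024],"delta_rot":[0,0,-0.25]},{"delta_pos":[0.229,-0.306,-0.027],"delta_rot":[0,0,-0.28]},{"delta_pos":[0.254,-0.34,-0.03],"delta_rot":[0,0,-0.314]},{"delta_pos":[0.254,-0.34,-0.03],"delta_rot":[0,0,-0.314]},{"delta_pos":[0.254,-0.34,-0.03],"delta_rot":[0,0,-0.314]}]' --hand 0 --squeeze 30

```text
time_s: 1.35
eef_pos: [0.4346, 0.2833, 0.201]
tcp_rot: [[-0.827, 0.563, -0.001], [0.563, 0.827, -0.0], [0.0, -0.001, -1.0]]
wrist_force: [0.1, 0.3, 0.4]
grip_width: 0.0855
```

```bash
python3 - <<'E'
from h import *
st=get_state(); print(st['time_s'],st['eef_pos'],st['tcp_rot'].round(3).tolist(),st['q'].round(2))
s=snap('wrist','wrist1'); p=st['eef_pos']; print(w2px(s,[p,[p[0],p[1],0.038],[.4344,.2826,.038]]))
E
```

```text
1.35 [0.43455302 0.28332949 0.20103339] [[-0.827, 0.563, -0.001], [0.563, 0.827, -0.0], [0.0, -0.001, -1.0]] [-0.43  0.28 -0.24  1.91  0.08  0.96  0.27]
[[256.20269913 245.05095774]
 [257.15027901 171.19660369]
 [256.44022022 171.481904  ]]
```

View pics/wrist1.png

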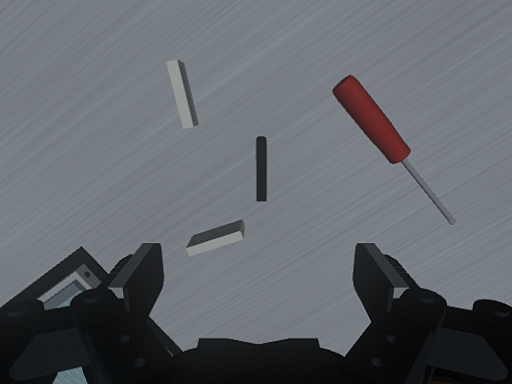

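```bash
python3 - <<'E'
from h import *
crop('wrist1',150,50,330,260,3.5,'w1c')
crop('wrist1',240,120,285,215,6,'w1d')
s=load('wrist1'); g=cv2.cvtColor(s['image'],cv2.COLOR_RGB2GRAY)[125:215,240:285]
for r in (10,15,40,60,75): print(r+125,g[r].tolist()[8:36])
m=(g<80).astype(np.uint8); ys,xs=np.nonzero(m); print(xs.min()+240,xs.max()+240,ys.min()+125,ys.max()+125)
c=max(cv2.findContours(m,cv2.RETR_EXTERNAL,cv2.CHAIN_APPROX_NONE)[0],key=len); print(cv2.minAreaRect(c))
E
```

```text
135 [124, 123, 123, 123, 122, 123, 123, 124, 126, 129, 131, 133, 132, 132, 131, 130, 128, 125, 123, 122, 124, 121, 120, 122, 123, 125, 125, 126]
140 [124, 124, 124, 123, 123, 122, 124, 112, 67, 30, 37, 37, 39, 39, 38, 40, 37, 30, 83, 121, 128, 126, 127, 128, 130, 130, 128, 126]
165 [123, 124, 124, 123, 121, 122, 124, 119, 75, 33, 39, 40, 40, 39, 40, 38, 39, 34, 70, 114, 127, 125, 125, 125, 126, 126, 126, 126]
185 [122, 123, 123, 124, 123, 124, 126, 124, 84, 31, 38, 39, 40, 41, 39, 40, 39, 33, 69, 114, 125, 123, 123, 123, 124, 122, 120, 120]
200 [124, 125, 123, 121, 120, 120, 120, 126, 86, 23, 29, 29, 29, 29, 31, 29, 28, 23, 74, 116, 126, 123, 123, 122, 119, 118, 120, 121]
256 266 136 200
((21.0, 43.0), (64.0, 10.0), 90.0)
```

View pics/w1c.png

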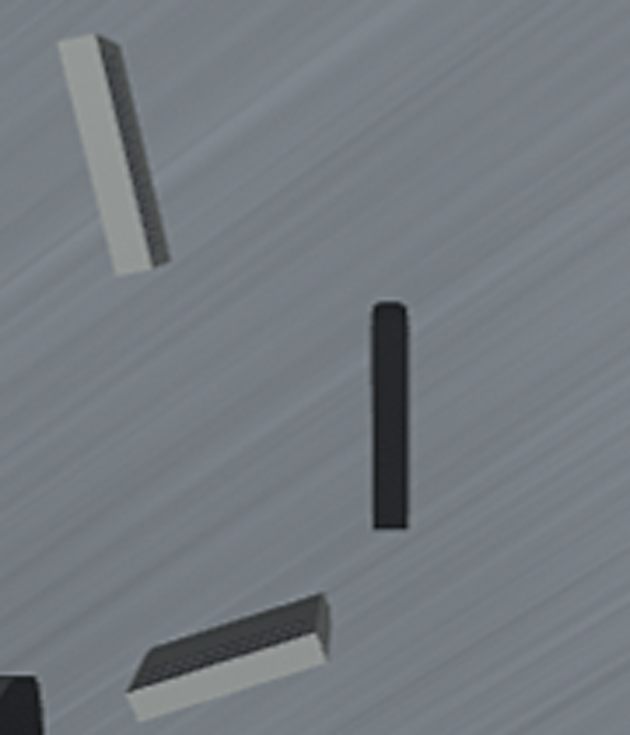

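View pics/w1d.png

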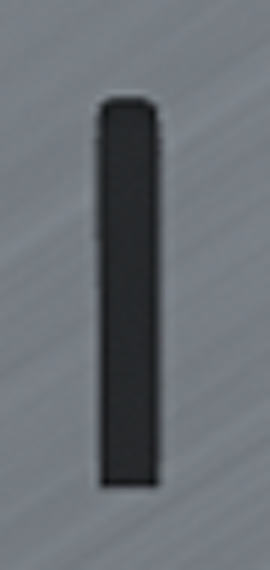

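```bash
python3 - <<'E'
from h import *
s=load('wrist1'); st=get_state()
w=px2w(s,[[255.8,140],[266.1,140],[256.2,199.5],[266.2,199.5],[261.2,136],[261.2,200.5]],0.038); print(w.round(4))
d=w[4]-w[5]; print('len',np.linalg.norm(d),np.degrees(np.arctan2(d[1],d[0])),'th',np.linalg.norm(w[2]-w[3]),'c',(w[4]+w[5])/2, (w[4]+w[5])/2-st['eef_pos'])
R=st['tcp_rot']; print('in tool',R.T@((w[4]+w[5])/2-st['eef_pos']), np.degrees(np.arctan2(R[1,1],R[0,1])))
E
```

```text
[[0.4089 0.2992 0.038 ]
 [0.4144 0.3073 0.038 ]
 [0.4578 0.2663 0.038 ]
 [0.4634 0.2746 0.038 ]
 [0.4087 0.3056 0.038 ]
 [0.4615 0.2699 0.038 ]]
len 0.06376870503093174 145.96608046603004 th 0.009951522763186862 c [0.43508469 0.28771293 0.038     ] [ 0.00133719  0.00294175 -0.16318065]
in tool [0.0004283  0.00320114 0.16318069] 55.90951293061578
```

Emit:
carry_out --increments '[{"delta_pos":[0.002,0.0034,-0.045],"delta_rot":[0,0,0]},{"delta_pos":[0.002,0.0034,-0.09],"delta_rot":[0,0,0]},{"delta_pos":[0.002,0.0034,-0.13],"delta_rot":[0,0,0]},{"delta_pos":[0.002,0.0034,-0.16],"delta_rot":[0,0,0]},{"delta_pos":[0.002,0.0034,-0.178],"delta_rot":[0,0,0]},{"delta_pos":[0.002,0.0034,-0.178],"delta_rot":[0,0,0]},{"delta_pos":[0.002,0.0034,-0.178],"delta_rot":[0,0,0]}]' --hand 0

```text
time_s: 2.1
eef_pos: [0.4352, 0.2894, 0.0235]
tcp_rot: [[-0.83, 0.558, -0.001], [0.558, 0.83, 0.001], [0.001, 0.0, -1.0]]
wrist_force: [-0.1, 0.6, 0.1]
grip_width: 0.0855
```

```bash
python3 - <<'E'
from h import *
st=get_state(); print(st['time_s'],st['eef_pos'],st['grip_width'])
s=snap('wrist','wrist2')
crop('wrist2',100,150,420,384,2.4,'w2c')
E
```

```text
2.1 [0.43523908 0.28943933 0.02349058] 0.0854755645196417
```

View pics/w2c.png

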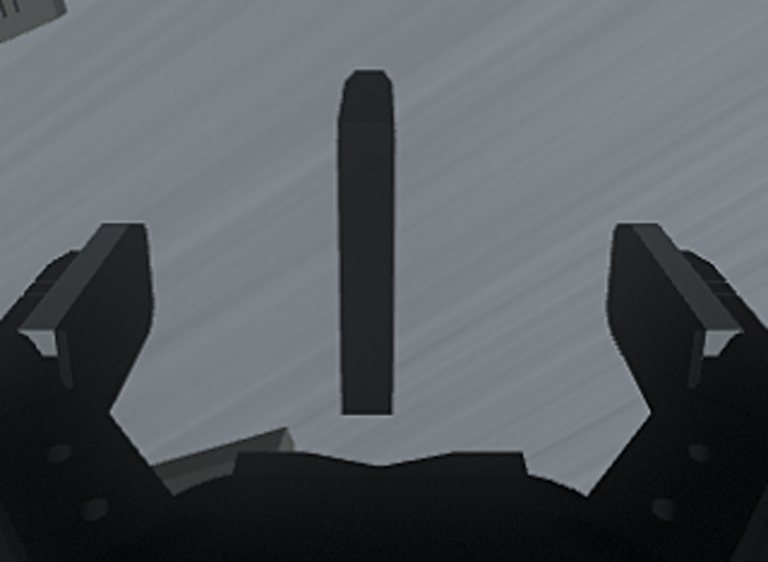

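```bash
python3 - <<'E'
from h import *
s=load('wrist2'); st=get_state()
w=px2w(s,np.array([[367,122],[367.5,413]])/2.4+[100,150]-.3,0.038); c=w.mean(0); print(w.round(4),np.linalg.norm(w[0]-w[1]),c)
R=st['tcp_rot']; print('in tool',R.T@(c-st['eef_pos']))
E
```

```text
[[0.4118 0.3035 0.038 ]
 [0.4614 0.2699 0.038 ]] 0.059891699939271376 [0.4366042  0.28671403 0.038     ]
in tool [-0.0020108  -0.00206543 -0.01375664]
```

Emit:
carry_out --increments '[{"delta_pos":[0.0014,-0.0027,-0.0015],"delta_rot":[0,0,0]},{"delta_pos":[0.0014,-0.0027,-0.0015],"delta_rot":[0,0,0]},{"delta_pos":[0.0014,-0.0027,-0.0015],"delta_rot":[0,0,0]}]' --hand 0

```text
time_s: 2.45
eef_pos: [0.4382, 0.2854, 0.0227]
tcp_rot: [[-0.828, 0.561, 0.001], [0.561, 0.828, 0.001], [-0.001, 0.001, -1.0]]
wrist_force: [-0.3, -0.4, -0.3]
grip_width: 0.0857
```

Emit:
carry_out --increments '[{"delta_pos":[0,0,0],"delta_rot":[0,0,0]},{"delta_pos":[0,0,0],"delta_rot":[0,0,0]},{"delta_pos":[0,0,0],"delta_rot":[0,0,0]},{"delta_pos":[0,0,0],"delta_rot":[0,0,0]},{"delta_pos":[0,0,0],"delta_rot":[0,0,0]},{"delta_pos":[0,0,0],"delta_rot":[0,0,0]},{"delta_pos":[0,0,0],"delta_rot":[0,0,0]},{"delta_pos":[0,0,0],"delta_rot":[0,0,0]},{"delta_pos":[0,0,0],"delta_rot":[0,0,0]},{"delta_pos":[0,0,0],"delta_rot":[0,0,0]}]' --hand 1 --squeeze 40

```text
time_s: 3.45
eef_pos: [0.4376, 0.2854, 0.0219]
tcp_rot: [[-0.828, 0.56, 0.0], [0.56, 0.828, 0.0], [0.0, 0.0, -1.0]]
wrist_force: [-0.3, -0.2, 2.1]
grip_width: 0.0089
```

Emit:
carry_out --increments '[{"delta_pos":[0,0,0.03],"delta_rot":[0,0,0]},{"delta_pos":[0,0,0.07],"delta_rot":[0,0,0]},{"delta_pos":[0,0,0.11],"delta_rot":[0,0,0]},{"delta_pos":[0.005,-0.02,0.13],"delta_rot":[0,0,0.03]},{"delta_pos":[0.016,-0.06,0.13],"delta_rot":[0,0,0.1]},{"delta_pos":[0.027,-0.1,0.13],"delta_rot":[0,0,0.18]},{"delta_pos":[0.038,-0.14,0.13],"delta_rot":[0,0,0.26]},{"delta_pos":[0.05,-0.185,0.13],"delta_rot":[0,0,0.34]},{"delta_pos":[0.062,-0.23,0.13],"delta_rot":[0,0,0.42]},{"delta_pos":[0.075,-0.275,0.13],"delta_rot":[0,0,0.5]},{"delta_pos":[0.087,-0.32,0.13],"delta_rot":[0,0,0.57]},{"delta_pos":[0.099,-0.365,0.13],"delta_rot":[0,0,0.63]}]'

```text
time_s: 4.65
eef_pos: [0.5363, -0.0816, 0.1516]
tcp_rot: [[-0.999, -0.038, -0.001], [-0.038, 0.999, 0.0], [0.001, 0.0, -1.0]]
wrist_force: [0.2, 0.3, 0.0]
grip_width: 0.0086
```

Emit:
carry_out --increments '[{"delta_pos":[0.011,-0.04,0],"delta_rot":[0,0,0]},{"delta_pos":[0.022,-0.08,0],"delta_rot":[0,0,0]},{"delta_pos":[0.03,-0.11,0],"delta_rot":[0,0,0]},{"delta_pos":[0.037,-0.135,0],"delta_rot":[0,0,0]},{"delta_pos":[0.037,-0.135,0],"delta_rot":[0,0,0]},{"delta_pos":[0.037,-0.135,0],"delta_rot":[0,0,0]},{"delta_pos":[0.037,-0.135,0],"delta_rot":[0,0,0]}]'

```text
time_s: 5.35
eef_pos: [0.5731, -0.213, 0.1514]
tcp_rot: [[-0.999, -0.037, -0.001], [-0.037, 0.999, 0.001], [0.001, 0.001, -1.0]]
wrist_force: [0.1, 0.5, 0.1]
grip_width: 0.0087
```

```bash
python3 - <<'E'
from h import *
st=get_state(); print(st['time_s'],st['eef_pos'],st['grip_width'],st['tcp_rot'].round(4).tolist(),st['wrist_force'])
s=snap('wrist','wrist3'); snap('top','top3'); snap('side','side3')
E
```

```text
5.35 [ 0.57313575 -0.21304602  0.15139623] 0.00866208971087835 [[-0.9993, -0.0368, -0.001], [-0.0368, 0.9993, 0.0013], [0.001, 0.0013, -1.0]] [0.14512538 0.54705343 0.09370329]
```

View pics/wrist3.png

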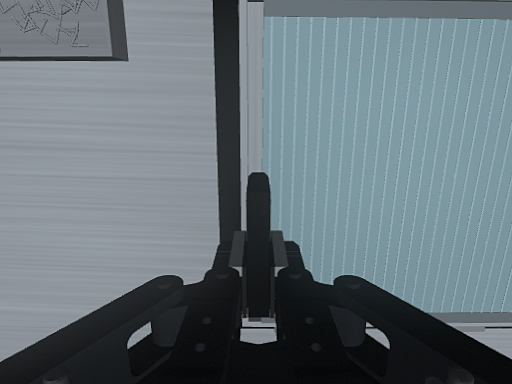

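View pics/side3.png

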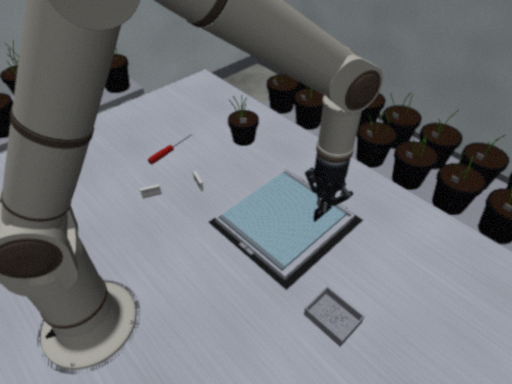

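```bash
python3 - <<'E'
from h import *
crop('wrist3',200,0,300,130,6,'w3a'); crop('wrist3',200,110,320,240,6,'w3b')
s=load('wrist3'); g=cv2.cvtColor(s['image'],cv2.COLOR_RGB2GRAY)
for r in (30,60,90,120,150,165): print(r,list(enumerate(g[r,232:274].tolist(),232)))
E
```

```text
30 [(232, 36), (233, 35), (234, 37), (235, 36), (236, 35), (237, 31), (238, 40), (239, 121), (240, 159), (241, 151), (242, 150), (243, 150), (244, 151), (245, 154), (246, 131), (247, 131), (248, 152), (249, 149), (250, 147), (251, 148), (252, 149), (253, 148), (254, 148), (255, 145), (256, 146), (257, 148), (258, 150), (259, 151), (260, 147), (261, 147), (262, 147), (263, 147), (264, 146), (265, 146), (266, 145), (267, 145), (268, 145), (269, 143), (270, 154), (271, 166), (272, 160), (273, 148)]
60 [(232, 41), (233, 42), (234, 39), (235, 42), (236, 40), (237, 39), (238, 26), (239, 120), (240, 160), (241, 152), (242, 150), (243, 150), (244, 151), (245, 152), (246, 142), (247, 129), (248, 140), (249, 148), (250, 147), (251, 148), (252, 149), (253, 148), (254, 146), (255, 145), (256, 146), (257, 148), (258, 151), (259, 151), (260, 148), (261, 146), (262, 145), (263, 146), (264, 145), (265, 145), (266, 144), (267, 145), (268, 144), (269, 137), (270, 154), (271, 168), (272, 153), (273, 143)]
90 [(232, 44), (233, 43), (234, 42), (235, 44), (236, 44), (237, 43), (238, 36), (239, 68), (240, 
[... 1203 characters left out ...]
7, 147), (258, 150), (259, 150), (260, 148), (261, 148), (262, 144), (263, 141), (264, 141), (265, 142), (266, 142), (267, 141), (268, 146), (269, 159), (270, 157), (271, 145), (272, 141), (273, 142)]
165 [(232, 43), (233, 44), (234, 44), (235, 44), (236, 44), (237, 44), (238, 42), (239, 35), (240, 96), (241, 142), (242, 152), (243, 148), (244, 148), (245, 148), (246, 151), (247, 129), (248, 129), (249, 146), (250, 148), (251, 147), (252, 145), (253, 144), (254, 143), (255, 142), (256, 144), (257, 146), (258, 149), (259, 150), (260, 151), (261, 133), (262, 131), (263, 142), (264, 140), (265, 140), (266, 140), (267, 139), (268, 146), (269, 159), (270, 154), (271, 142), (272, 141), (273, 141)]
```

View pics/w3a.png

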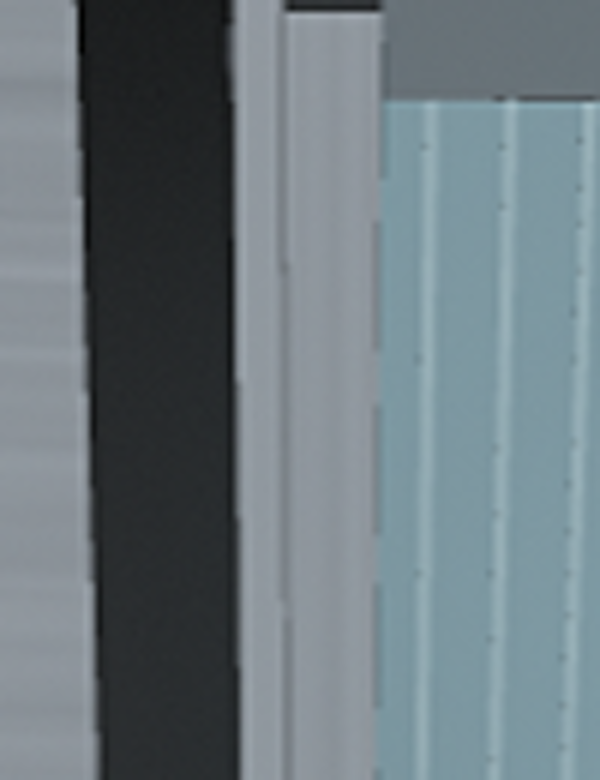

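View pics/w3b.png

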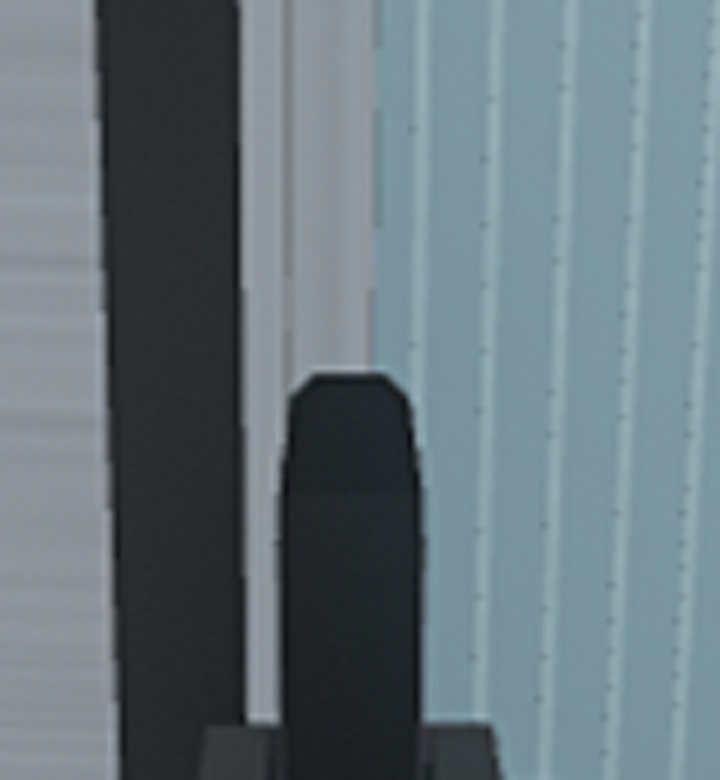

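```bash
python3 - <<'E'
from h import *
s=load('wrist3'); im=s['image'].astype(int); st=get_state()
d=im[:,:,2]-im[:,:,0]
for r in (30,150): print(r,d[r,254:272].tolist())
rows=np.arange(24,160,4)
def sub(row,thr,x0,x1,f):
    v=f[row,x0:x1]; i=np.where(v>thr)[0][0]; 
    return x0+i-1+(thr-v[i-1])/(v[i]-v[i-1])
g=im.mean(2)
df=cv2.GaussianBlur(d.astype(np.float32),(1,5),0)
pe=[sub(r,16,252,270,df) for r in rows]
wo=[sub(r,95,234,244,g) for r in rows]
wi=[246-1+0 for r in rows]
wi=[]
for r in rows:
    v=g[r,243:251]; k=np.clip(148-v,0,None); k[k<5]=0; wi.append(243+(k*np.arange(8)).sum()/k.sum())
R=st['tcp_rot']
for n,x,z in (('panel edge',pe,.025),('wall outer',wo,.021),('wall inner',wi,.021)):
    w=px2w(s,np.c_[x,rows],z); a,b=np.polyfit(w[:,0],w[:,1],1); res=w[:,1]-a*w[:,0]-b
    print(n,'slope',a.round(4),'y at x=.573',(a*.573+b).round(4),'rms',res.std().round(5), w[0],w[-1])
w=px2w(s,[[252.2,172.2],[263.6,172.2]],.130); print('foot',w,'eef',st['eef_pos'])
w=px2w(s,np.array([[281,490],[421,490]])/6.+[200,110],.140);print('shoulder',w)
w=px2w(s,[[247.5,1.5],[263.5,1.5]],.008);print('end',w)
E
```

```text
30 [14, 14, 15, 15, 15, 15, 14, 14, 13, 27, 38, 36, 37, 36, 36, 38, 34, 32]
150 [14, 15, 15, 15, 15, 15, 15, 12, 27, 38, 36, 36, 35, 36, 35, 33, 33, 35]
panel edge slope 0.0306 y at x=.573 -0.2108 rms 0.00012 [ 0.45062827 -0.21457153  0.025     ] [ 0.55177318 -0.21129666  0.025     ]
wall outer slope 0.0322 y at x=.573 -0.2289 rms 9e-05 [ 0.45050684 -0.23276959  0.021     ] [ 0.55316572 -0.22967032  0.021     ]
wall inner slope 0.0366 y at x=.573 -0.2221 rms 0.00014 [ 0.45028295 -0.22675225  0.021     ] [ 0.5529139  -0.22297491  0.021     ]
foot [[ 0.54215802 -0.21747762  0.13      ]
 [ 0.54193388 -0.21153766  0.13      ]] eef [ 0.57349511 -0.21314628  0.15183892]
shoulder [[ 0.5499076  -0.21972903  0.14      ]
 [ 0.54946949 -0.20811329  0.14      ]]
end [[ 0.43136718 -0.22693031  0.008     ]
 [ 0.43088825 -0.21424229  0.008     ]]
```

Emit:
carry_out --increments '[{"delta_pos":[0,-0.0036,-0.02],"delta_rot":[0,0,-0.003]},{"delta_pos":[0,-0.0036,-0.04],"delta_rot":[0,0,-0.003]},{"delta_pos":[0,-0.0036,-0.06],"delta_rot":[0,0,-0.003]},{"delta_pos":[0,-0.0036,-0.08],"delta_rot":[0,0,-0.003]},{"delta_pos":[0,-0.0036,-0.09],"delta_rot":[0,0,-0.003]},{"delta_pos":[0,-0.0036,-0.0955],"delta_rot":[0,0,-0.003]},{"delta_pos":[0,-0.0036,-0.0955],"delta_rot":[0,0,-0.003]},{"delta_pos":[0,-0.0036,-0.0955],"delta_rot":[0,0,-0.003]}]'

```text
time_s: 6.3
eef_pos: [0.5742, -0.2184, 0.0572]
tcp_rot: [[-0.999, -0.032, 0.001], [-0.032, 0.999, -0.0], [-0.001, -0.0, -1.0]]
wrist_force: [0.0, -0.1, -0.1]
grip_width: 0.0089
```

```bash
python3 - <<'E'
from h import *
P=[get_state()['eef_pos']]
s=snap('wrist','wrist4');P.append(get_state()['eef_pos']); snap('side','side4');P.append(get_state()['eef_pos']); print(np.round(P,4), get_state()['wrist_force'],get_state()['tcp_rot'].round(4).tolist())
crop('wrist4',190,60,330,200,5.5,'w4'); crop('side4',290,150,370,230,7,'s4')
E
```

```text
[[ 0.5742 -0.2184  0.0572]
 [ 0.5743 -0.2185  0.0574]
 [ 0.5743 -0.2186  0.0574]] [ 0.17646178  0.39278227 -0.98655053] [[-0.9995, -0.0322, 0.0018], [-0.0322, 0.9995, -0.0006], [-0.0017, -0.0007, -1.0]]
```

View pics/w4.png

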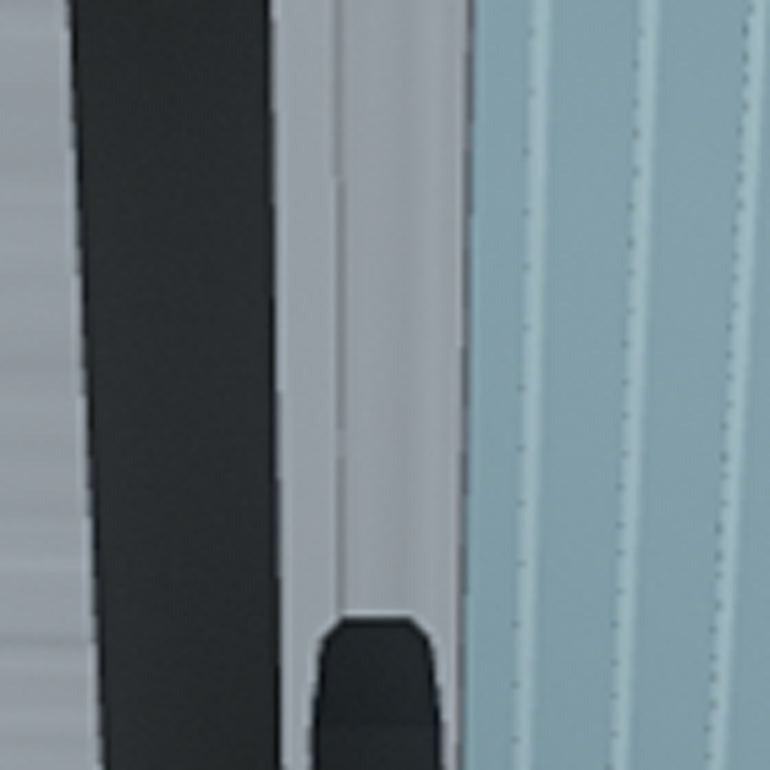

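View pics/s4.png

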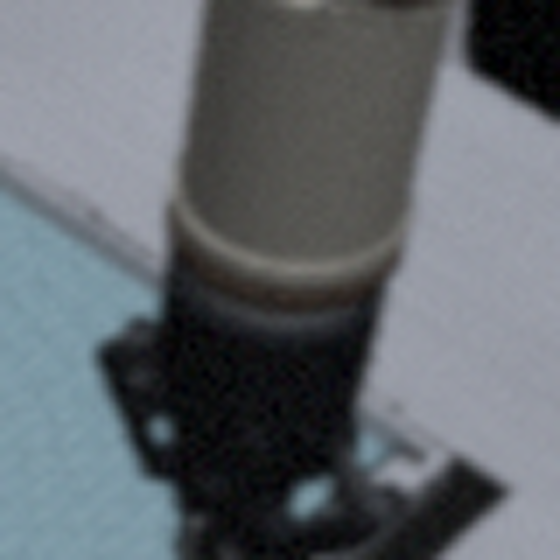

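```bash
cat > gap.py <<'E'
from h import *
def gap(fn,rows,zf=None):
    s=load(fn); im=s['image'].astype(int); d=(im[:,:,2]-im[:,:,0]).astype(np.float32); d=cv2.GaussianBlur(d,(1,7),0); g=im.mean(2)
    out={'wo':[], 'pe':[]}
    for r in rows:
        i=np.where((g[r,:-1]<95)&(g[r,1:]>=95)&(np.arange(511)>225)&(np.arange(511)<255))[0][0]
        out['wo'].append([i+(95-g[r,i])/(g[r,i+1]-g[r,i]),r])
        j=np.where((d[r,:-1]<17.5)&(d[r,1:]>=17.5)&(np.arange(511)>i+22)&(np.arange(511)<i+60))[0]
        j=j[0]; out['pe'].append([j+(17.5-d[r,j])/(d[r,j+1]-d[r,j]),r])
    f={}
    for k,z in (('wo',.021),('pe',.025)):
        w=px2w(s,out[k],z); a,b=np.polyfit(w[:,0],w[:,1],1); f[k]=(a,b); print(k,'slope',round(a,4),'rms',(w[:,1]-a*w[:,0]-b).std().round(5),'y@.572',round(a*.572+b,4))
    return s,f
E
python3 - <<'E'
from gap import *
s,f=gap('wrist4',range(10,165,5))
mid=lambda x:((f['wo'][0]*x+f['wo'][1]+.006)+(f['pe'][0]*x+f['pe'][1]))/2
for q,z in (([[343,618],[415,618]],.0354),([[320,640],[434,640]],.0375),([[312,722],[440,722]],.0454)):
    w=px2w(s,np.array(q)/5.5+[190,60]-.4,z); c=w.mean(0); print(w.round(4),'c',c.round(4),'mid',mid(c[0]).round(4),'err',(mid(c[0])-c[1]).round(4))
g=s['image'].astype(int).mean(2)
for r in (172,174,178,182,188): print(r,g[r,240:275].astype(int).tolist())
E
```

```text
wo slope 0.0322 rms 6e-05 y@.572 -0.2288
pe slope 0.0317 rms 8e-05 y@.572 -0.2104
[[ 0.5432 -0.2229  0.0354]
 [ 0.5429 -0.216   0.0354]] c [ 0.543  -0.2195  0.0354] mid -0.2175 err 0.002
[[ 0.5449 -0.225   0.0375]
 [ 0.5445 -0.2142  0.0375]] c [ 0.5447 -0.2196  0.0375] mid -0.2175 err 0.0021
[[ 0.5506 -0.2253  0.0454]
 [ 0.5502 -0.2137  0.0454]] c [ 0.5504 -0.2195  0.0454] mid -0.2173 err 0.0022
172 [44, 132, 163, 156, 155, 155, 154, 154, 156, 158, 167, 126, 72, 73, 74, 75, 75, 74, 75, 75, 73, 74, 73, 72, 88, 141, 163, 159, 157, 156, 156, 156, 159, 116, 121]
174 [45, 132, 162, 156, 154, 155, 155, 158, 166, 139, 76, 32, 32, 34, 35, 35, 37, 36, 37, 37, 36, 36, 37, 38, 32, 36, 84, 147, 166, 158, 155, 156, 160, 115, 120]
178 [44, 131, 162, 156, 155, 156, 161, 131, 63, 25, 35, 35, 36, 36, 35, 37, 37, 37, 38, 37, 38, 39, 39, 39, 39, 39, 38, 31, 70, 139, 161, 156, 160, 107, 115]
182 [25, 128, 163, 155, 154, 156, 165, 115, 21, 31, 34, 36, 36, 36, 35, 35, 35, 37, 37, 35, 38, 37, 38, 37, 39, 38, 39, 36, 27, 130, 165, 156, 160, 108, 114]
188 [25, 128, 162, 155, 155, 163, 117, 30, 28, 31, 33, 34, 33, 34, 35, 35, 34, 35, 34, 35, 36, 36, 37, 38, 38, 37, 38, 37, 33, 45, 131, 163, 160, 115, 119]
```

Emit:
carry_out --increments '[{"delta_pos":[0,0.0021,0],"delta_rot":[0,0,0]},{"delta_pos":[0,0.0021,0],"delta_rot":[0,0,0]},{"delta_pos":[0,0.0021,-0.003],"delta_rot":[0,0,0]},{"delta_pos":[0,0.0021,-0.006],"delta_rot":[0,0,0]},{"delta_pos":[0,0.0021,-0.006],"delta_rot":[0,0,0]},{"delta_pos":[0,0.0021,-0.006],"delta_rot":[0,0,0]}]'

```text
time_s: 7.0
eef_pos: [0.5733, -0.2162, 0.05]
tcp_rot: [[-0.999, -0.032, -0.001], [-0.032, 0.999, 0.0], [0.001, 0.0, -1.0]]
wrist_force: [0.7, -0.4, -0.4]
grip_width: 0.0089
```

```bash
python3 - <<'E'
from gap import *
st=get_state(); print(st['time_s'],st['eef_pos'].round(4),st['wrist_force'].round(2))
snap('wrist','wrist5'); crop('wrist5',210,130,310,230,6,'w5')
s,f=gap('wrist5',range(10,165,5))
g=s['image'].astype(int).mean(2)
mid=lambda x:((f['wo'][0]*x+f['wo'][1]+.006)+(f['pe'][0]*x+f['pe'][1]))/2
zf=st['eef_pos'][2]-.022
for r in range(160,186,2):
    ix=np.where(g[r,240:285]<95)[0]+240; ix=ix[ix>243]
    if len(ix)>8:
        a,b=ix[0],ix[-1]
        w=px2w(s,[[a-.5,r],[b+.5,r]],zf+.003); c=w.mean(0); print(r,a,b,w[:,1].round(4),'err',(mid(c[0])-c[1]).round(4))
E
```

```text
7.0 [ 0.5733 -0.2162  0.05  ] [ 0.72 -0.42 -0.44]
wo slope 0.0327 rms 6e-05 y@.572 -0.2287
pe slope 0.0331 rms 7e-05 y@.572 -0.2102
172 252 264 [-0.2209 -0.2142] err 0.0001
174 250 266 [-0.2219 -0.2131] err 0.0001
176 248 267 [-0.2229 -0.2126] err 0.0003
178 248 268 [-0.2229 -0.212 ] err 0.0001
180 248 268 [-0.2228 -0.212 ] err 0.0001
182 248 268 [-0.2228 -0.2119] err 0.0001
184 247 269 [-0.2233 -0.2114] err 0.0001
```

View pics/w5.png

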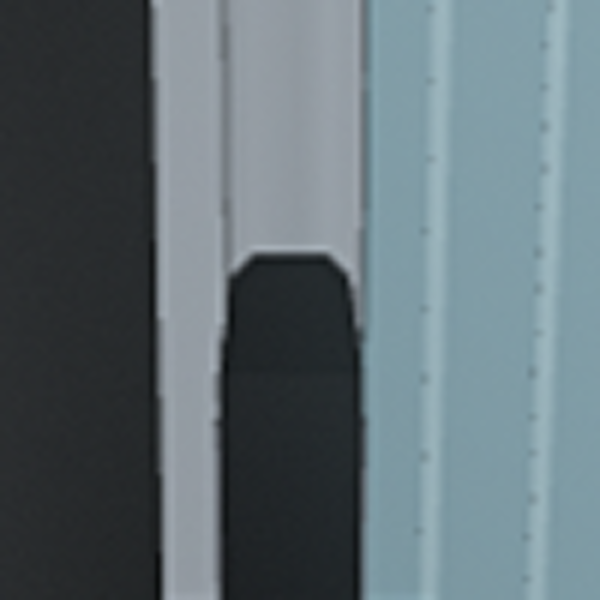

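Emit:
carry_out --increments '[{"delta_pos":[0,0,-0.003],"delta_rot":[0,0,0]},{"delta_pos":[0,0,-0.006],"delta_rot":[0,0,0]},{"delta_pos":[0,0,-0.009],"delta_rot":[0,0,0]},{"delta_pos":[0,0,-0.012],"delta_rot":[0,0,0]},{"delta_pos":[0,0,-0.012],"delta_rot":[0,0,0]}]'

```text
time_s: 7.55
eef_pos: [0.573, -0.2161, 0.0376]
tcp_rot: [[-0.999, -0.032, -0.001], [-0.032, 0.999, 0.0], [0.001, 0.0, -1.0]]
wrist_force: [0.4, 0.2, 0.1]
grip_width: 0.009
```

```bash
python3 - <<'E'
from gap import *
st=get_state(); print(st['time_s'],st['eef_pos'].round(4),st['wrist_force'].round(2),st['wrist_torque'].round(2))
snap('wrist','wrist6'); crop('wrist6',200,120,320,240,5,'w6')
s,f=gap('wrist6',range(10,165,5))
E
```

```text
7.55 [ 0.573  -0.2161  0.0376] [0.41 0.24 0.12] [-0.03  0.04 -0.01]
wo slope 0.0324 rms 5e-05 y@.572 -0.2288
pe slope 0.0313 rms 7e-05 y@.572 -0.2103
```

View pics/w6.png

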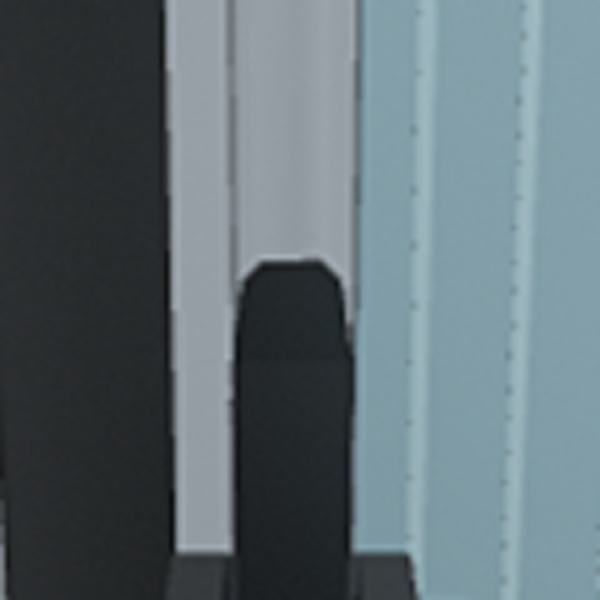

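Emit:
carry_out --increments '[{"delta_pos":[0,0,-0.002],"delta_rot":[0,0,0]},{"delta_pos":[0,0,-0.004],"delta_rot":[0,0,0]},{"delta_pos":[0,0,-0.006],"delta_rot":[0,0,0]},{"delta_pos":[0,0,-0.008],"delta_rot":[0,0,0]},{"delta_pos":[0,0,-0.008],"delta_rot":[0,0,0]}]'

```text
time_s: 8.1
eef_pos: [0.5735, -0.2162, 0.0301]
tcp_rot: [[-0.999, -0.032, -0.0], [-0.032, 0.999, 0.0], [0.0, 0.0, -1.0]]
wrist_force: [0.2, -0.4, -0.7]
grip_width: 0.0091
```

```bash
python3 - <<'E'
from gap import *
st=get_state(); print(st['time_s'],st['eef_pos'].round(4),st['wrist_force'].round(2),st['wrist_torque'].round(2))
snap('wrist','wrist7'); crop('wrist7',200,120,320,240,5,'w7')
s,f=gap('wrist7',range(10,165,5))
E
```

```text
8.1 [ 0.5735 -0.2162  0.0301] [ 0.21 -0.45 -0.66] [ 0.02 -0.04  0.02]
wo slope 0.0328 rms 5e-05 y@.572 -0.2287
pe slope 0.032 rms 8e-05 y@.572 -0.2103
```

View pics/w7.png

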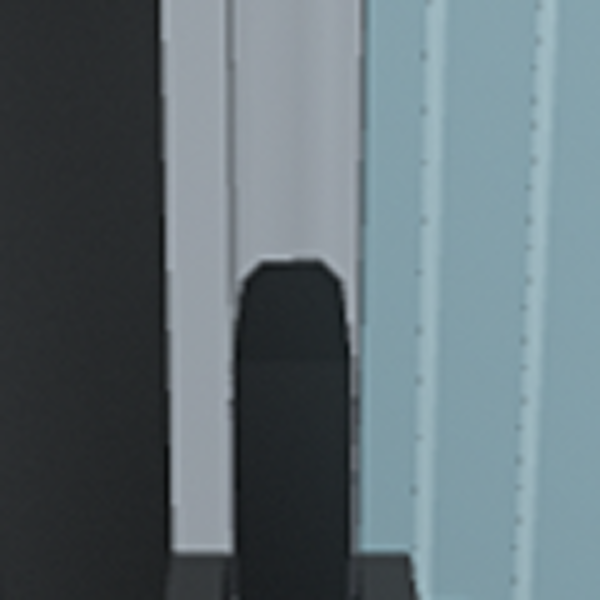

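Emit:
carry_out --increments '[{"delta_pos":[0,0,-0.0006],"delta_rot":[0,0,0]},{"delta_pos":[0,0,-0.0012],"delta_rot":[0,0,0]},{"delta_pos":[0,0,-0.0012],"delta_rot":[0,0,0]}]'

```text
time_s: 8.45
eef_pos: [0.5735, -0.2163, 0.0299]
tcp_rot: [[-0.999, -0.032, -0.0], [-0.032, 0.999, -0.0], [0.0, -0.0, -1.0]]
wrist_force: [-1.8, 0.7, 6.3]
grip_width: 0.0088
```

Emit:
carry_out --increments '[{"delta_pos":[0,0,0.001],"delta_rot":[0,0,0]},{"delta_pos":[0,0,0.001],"delta_rot":[0,0,0]},{"delta_pos":[0,0,0.001],"delta_rot":[0,0,0]},{"delta_pos":[0,0,0.001],"delta_rot":[0,0,0]},{"delta_pos":[0,0,0.001],"delta_rot":[0,0,0]}]' --hand 0.6

```text
time_s: 8.95
eef_pos: [0.5734, -0.2162, 0.0299]
tcp_rot: [[-0.999, -0.032, -0.0], [-0.032, 0.999, 0.0], [0.0, 0.0, -1.0]]
wrist_force: [-0.1, 1.0, -0.4]
grip_width: 0.0343
```

```bash
python3 - <<'E'
from gap import *
st=get_state(); print(st['time_s'],st['eef_pos'].round(4),st['wrist_force'].round(2),st['grip_width'])
snap('wrist','wrist8'); crop('wrist8',160,110,360,290,4,'w8')
s,f=gap('wrist8',range(10,165,5))
E
```

```text
8.95 [ 0.5734 -0.2162  0.0299] [-0.1   0.96 -0.4 ] 0.03425764744402824
wo slope 0.0327 rms 5e-05 y@.572 -0.2287
pe slope 0.0314 rms 7e-05 y@.572 -0.2103
```

View pics/w8.png

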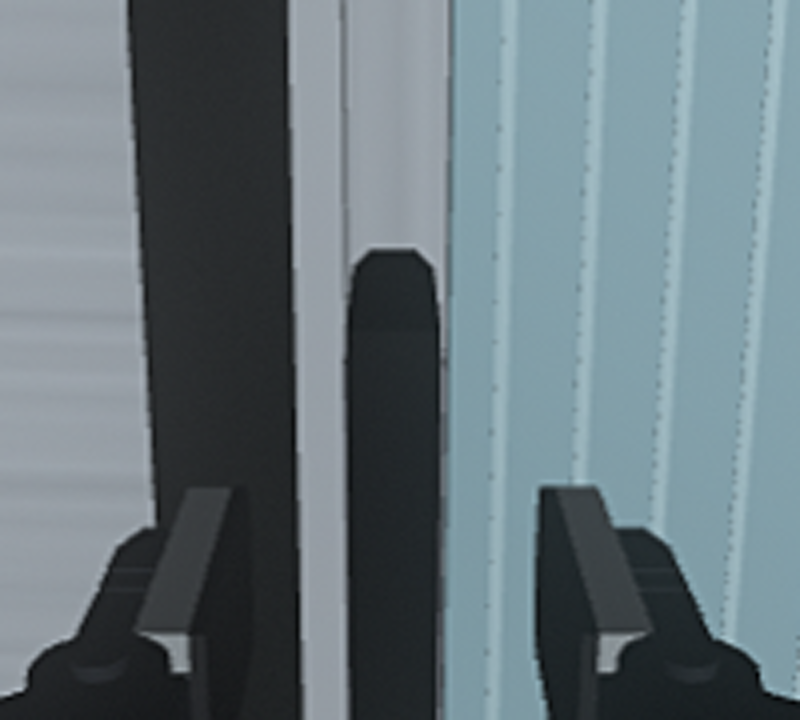

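Emit:
carry_out --increments '[{"delta_pos":[0,0,0.015],"delta_rot":[0,0,0]},{"delta_pos":[0,0,0.04],"delta_rot":[0,0,0]},{"delta_pos":[0,0,0.08],"delta_rot":[0,0,0]},{"delta_pos":[0,0.03,0.12],"delta_rot":[0,0,0]},{"delta_pos":[-0.001,0.07,0.14],"delta_rot":[0,0,0]},{"delta_pos":[-0.003,0.11,0.15],"delta_rot":[0,0,0]},{"delta_pos":[-0.003,0.132,0.15],"delta_rot":[0,0,0]},{"delta_pos":[-0.003,0.132,0.15],"delta_rot":[0,0,0]},{"delta_pos":[-0.003,0.132,0.15],"delta_rot":[0,0,0]}]' --hand 1

```text
time_s: 9.9
eef_pos: [0.5707, -0.0841, 0.1811]
tcp_rot: [[-0.999, -0.034, 0.001], [-0.034, 0.999, -0.001], [-0.001, -0.001, -1.0]]
wrist_force: [-0.2, -1.4, 0.4]
grip_width: 0.0001
```

```bash
python3 - <<'E'
from h import *
st=get_state(); print(st['time_s'],st['eef_pos'].round(4),st['wrist_force'].round(2),st['grip_width'])
snap('wrist','wrist9'); snap('side','side9'); snap('top','top9'); crop('side9',200,160,370,290,4,'s9')
E
```

```text
9.9 [ 0.5707 -0.0841  0.1811] [-0.19 -1.4   0.42] 0.00014746371351093463
```

View pics/wrist9.png

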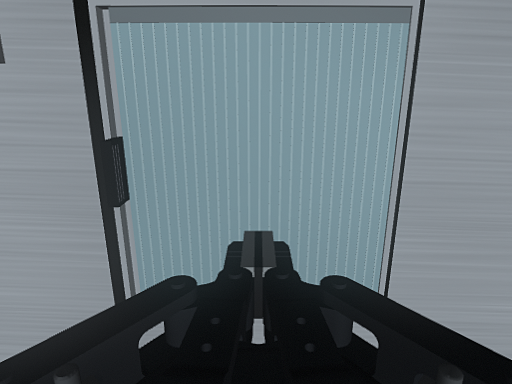

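View pics/s9.png

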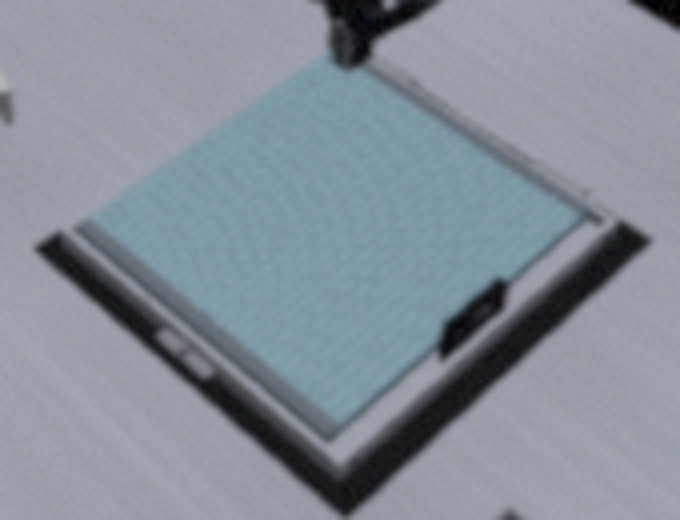

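View pics/top9.png

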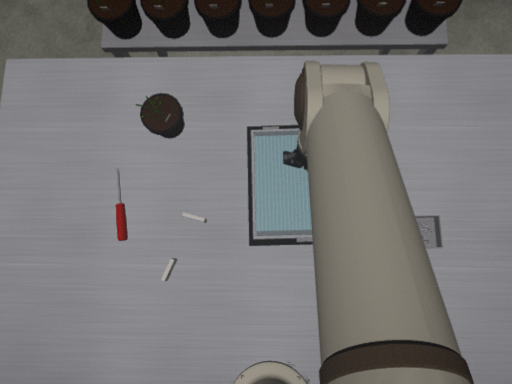

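```bash
python3 - <<'E'
from h import *
crop('wrist9',90,0,190,60,6,'w9b'); crop('wrist9',95,125,145,220,6,'w9c')
s=load('wrist9'); print(px2w(s,[[109,7],[412,7]],.025).round(4)); w=px2w(s,[[109,7],[412,7]],.025); m=w.mean(0); print('centre',m+.142*np.array([.9995,.032,0]))
E
```

```text
[[ 0.4336 -0.2138  0.025 ]
 [ 0.425   0.0387  0.025 ]]
centre [ 0.57119866 -0.08300754  0.025     ]
```

View pics/w9b.png

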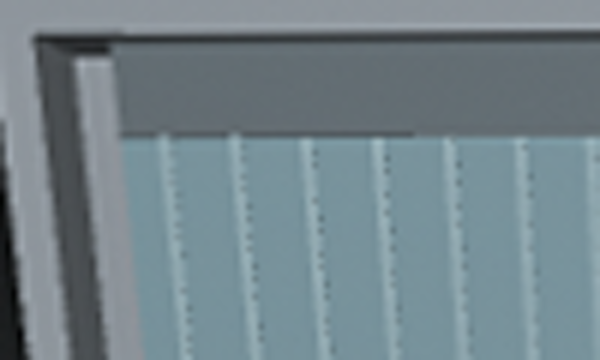

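View pics/w9c.png

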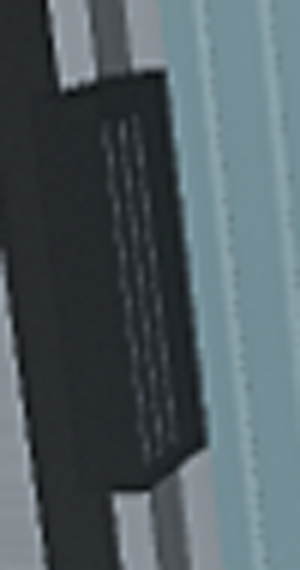

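Emit:
carry_out --increments '[{"delta_pos":[0,0.0005,-0.04],"delta_rot":[0,0,0]},{"delta_pos":[0,0.0005,-0.08],"delta_rot":[0,0,0]},{"delta_pos":[0,0.0005,-0.115],"delta_rot":[0,0,0]},{"delta_pos":[0,0.0005,-0.14],"delta_rot":[0,0,0]},{"delta_pos":[0,0.0005,-0.148],"delta_rot":[0,0,0]},{"delta_pos":[0,0.0005,-0.15],"delta_rot":[0,0,0]},{"delta_pos":[0,0.0005,-0.15],"delta_rot":[0,0,0]}]'

```text
time_s: 10.75
eef_pos: [0.5712, -0.0844, 0.0308]
tcp_rot: [[-1.0, -0.031, 0.001], [-0.031, 1.0, -0.0], [-0.001, -0.0, -1.0]]
wrist_force: [-1.0, -0.5, 0.0]
grip_width: 0.0002
```

Emit:
carry_out --increments '[{"delta_pos":[0,0,-0.002],"delta_rot":[0,0,0]},{"delta_pos":[0,0,-0.004],"delta_rot":[0,0,0]},{"delta_pos":[0,0,-0.006],"delta_rot":[0,0,0]},{"delta_pos":[0,0,-0.0075],"delta_rot":[0,0,0]},{"delta_pos":[0,0,-0.0075],"delta_rot":[0,0,0]}]'

```text
time_s: 11.25
eef_pos: [0.5712, -0.0839, 0.0232]
tcp_rot: [[-0.999, -0.032, 0.001], [-0.032, 0.999, -0.0], [-0.001, -0.0, -1.0]]
wrist_force: [0.1, -0.6, 4.2]
grip_width: 0.0002
```

Emit:
carry_out --increments '[{"delta_pos":[0,0,-0.001],"delta_rot":[0,0,0]},{"delta_pos":[0,0,-0.002],"delta_rot":[0,0,0]},{"delta_pos":[0,0,-0.003],"delta_rot":[0,0,0]},{"delta_pos":[0,0,-0.003],"delta_rot":[0,0,0]},{"delta_pos":[0,0,-0.003],"delta_rot":[0,0,0]}]'

```text
time_s: 11.75
eef_pos: [0.5712, -0.0839, 0.021]
tcp_rot: [[-0.999, -0.032, 0.001], [-0.032, 0.999, -0.0], [-0.001, -0.0, -1.0]]
wrist_force: [-2.0, 0.9, 12.9]
grip_width: 0.0001
```

Emit:
carry_out --increments '[{"delta_pos":[0,0,-0.0002],"delta_rot":[0,0,0]},{"delta_pos":[0,0,-0.0002],"delta_rot":[0,0,0]},{"delta_pos":[0,0,-0.0002],"delta_rot":[0,0,0]},{"delta_pos":[0,0,-0.0002],"delta_rot":[0,0,0]},{"delta_pos":[0,0,-0.0002],"delta_rot":[0,0,0]}]'

```text
time_s: 12.25
eef_pos: [0.5712, -0.0839, 0.021]
tcp_rot: [[-0.999, -0.032, 0.001], [-0.032, 0.999, -0.0], [-0.001, -0.0, -1.0]]
wrist_force: [-3.8, 0.9, 14.5]
grip_width: -0.0002
```

```bash
python3 - <<'E'
from h import *
snap('wrist','wrist10'); snap('side','side10'); crop('side10',200,160,370,290,4,'s10')
for i in range(3):
    snapshot('wrist'); st=get_state(); print(st['time_s'],st['eef_pos'].round(4),st['wrist_force'].round(2))
E
```

```text
12.4 [ 0.5712 -0.0839  0.021 ] [-2.95 -0.2  13.7 ]
12.45 [ 0.5712 -0.0839  0.021 ] [-3.53  0.24 14.47]
12.5 [ 0.5712 -0.0838  0.021 ] [-3.01  0.42 14.04]
```

View pics/wrist10.png

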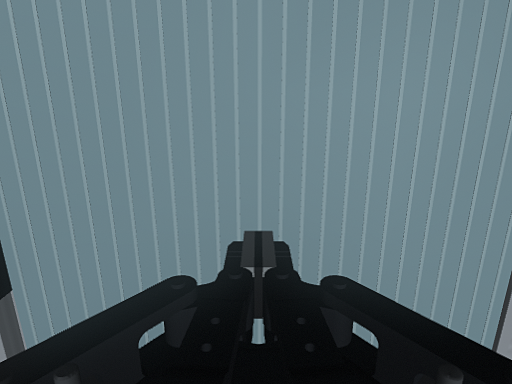

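View pics/s10.png

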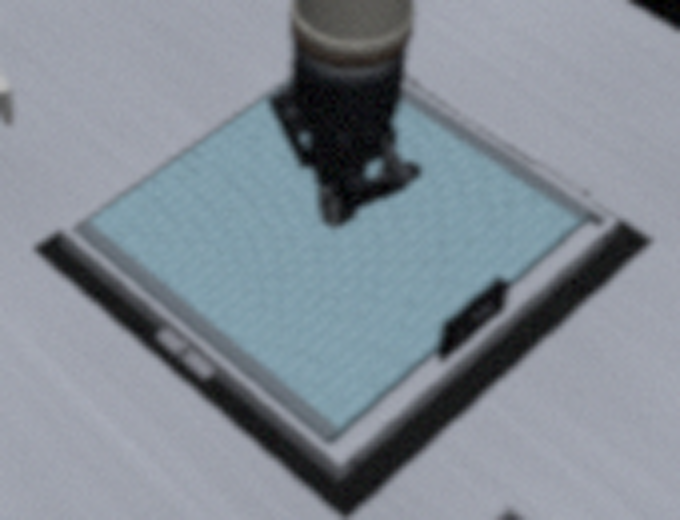

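```bash
python3 -c "
from rig import close_job
print(close_job())"
```

```text
the job is handed in; nothing more can be done
None
```

I stood the black packer in the wide gap on the right (−y) side of the sash, then pressed the panel flush. I handed the job in at 12.5 s, still holding the panel down; no verdict was reported.

**Packer:** The pictures showed it centred in the gap to about 0.1 mm before it went in. It met the ledge with 6 N at the expected height: TCP 29.9 mm above the bench, so the foot was at about 8 mm. After release it stood upright and along the sash. The gap width and panel edge measured the same (within about 0.1 mm) before and after, so the panel was not shoved across.

**Panel:** The shut fingers pressed it at its middle, TCP (0.571, −0.084). They stopped at 21.0 mm, the height of the sash's top edge, with a steady 14 N upward on the wrist. I did not measure the panel's tilt directly; I judged it level from the central press and the side picture.

**Checks that disagreed:**
- At one point the arm's measured position was 1–2 mm off the commanded one. I corrected this from the wrist pictures before lowering the packer.
- At the end there was also about 3 N of sideways wrist force along x.

**Bystanders:** I kept clear of the pot, clip tin and screwdriver and did not touch them. The top picture taken before the press showed the pot and screwdriver where they had been. The arm partly hid the tin in that picture.

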